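# Charge the glaze mill jar with grinding balls

## Robot

A 7-joint arm with a two-finger parallel gripper is mounted at the origin on the work surface. World frame = base frame: x ahead of the robot, y to its left, z up, the work surface at z = 0. Lengths are in m, angles in rad, forces in N, time in s.
With the tool pointing down it reaches from about 0.425 to 0.95 m from the base axis. Payload 4.7 kg.
Tool frame: the origin (TCP) lies between the finger pads; the fingertips stand 25 mm ahead of it and the grasp point (between the pads) lies 6 mm ahead of it; x points along the fingers, z is the direction in which the jaws open and shut, and the axes are right-handed (so a half turn about x gives the same grasp; the last joint's range is limited). The gripper opens to 85 mm and grips with 20 to 120 N. Pads are 22 mm wide; open, the fingers measure 114 mm over their backs; the gripper's body (76 mm by 85 mm) begins 54 mm behind the grasp point. The pads swing forward as they close: fully open they stand 13 mm farther back than shut.
Start: joints at [1.203, 0.469, -0.049, 1.532, 0.024, 1.141, -0.082], TCP at [0.224, -0.637, 0.256] pointing down, gripper open.
Joint ranges: [-2.59, 2.59], [-0.33, 1.99], [-1.39, 1.29], [0.1, 2.45], [-1.04, 4.18], [0.21, 1.99], [-2.66, 2.66]. Speed limits (rad/s): [2.57, 2.57, 3.14, 3.14, 3.14, 3.14, 3.14].

## Interface

Orientations are given as a 3x3 rotation matrix whose columns are the frame's x, y, z axes.
In Python, from rig import * gives the robot as it stands. Calls block until the motion is done:
- movep(position, orientation): joint-space move of the TCP to a pose.
- move_l(position, attitude=None, feed=0.15, until_force=None): straight line of the TCP; attitude=None keeps the orientation; feed is the mean speed in m/s. With until_force (N) it stops when the force on the tool has changed by that much, and returns True; else False.
- move_joints(angles): joint-space move.
- command_gripper(opening, newtons=None): finger opening in m; newtons is the grip in N (None keeps the last); returns when the fingers have stopped.
- sleep(seconds).
- inverse_kinematics(position, orientation): joint angles nearest the present ones, or None.
- sense(): the state.
- camera(name): name is "scene" or "top" or "wrist"; returns (picture, depth): 400x640x3 uint8, red, green, blue; 400x640 float32, m along the optical axis (not along the pixel's ray), 0 where there is no reading.
- camera_params(name): a dict with "K" (3x3 intrinsics, pixels), "dist" ([k1, k2, p1, p2, k3] as OpenCV has them; the pictures are not rectified), "position" and "rotation" of the camera in the world; the wrist camera has in their place "tool_from_camera" (4x4, takes a point from camera to tool coordinates, whose origin is the TCP and whose axes are the tool frame's). Camera axes: x right, y down, z forward; pixel columns grow to the right and rows downward; lengths in m; the calibration is good to about 2 mm. A picture is of the moment at which its call begins: read the wrist's pose just before it. camera_params takes no time and is no camera call.
A pose or a line that the arm cannot do raises Unreachable and nothing moves.
- finish_job(): hands the job in, once; it reports no verdict.
The state is a dict: "time_s": time; "joint_pos": joint angles; "qd": joint speeds; "joint_efforts": joint torques, N m; "position": TCP position; "tcp_rot": TCP orientation; "wrist_force": force on the tool from outside, world axes, zero at the start; "ft_torque": the same for the moment, N m; "finger_gap": finger opening in m.
Only numpy, scipy, OpenCV 4.12 (cv2) and the standard library are available. Lean on these libraries where they do the work, as an engineer would, in place of code of your own. Each camera call takes 0.05 s, during which the arm holds its last target. There are 200 camera calls.

## Task

Use the metal scoop to take at least three of the five grinding balls out of the grey tray and tip them into the white mill jar. Then set the scoop back down flat on the table and let go, with nothing left in it; balls you do not need stay in the tray, and none may end up on the table. Do not touch the balls with the gripper, and leave the jar, the clay pot, the lidded jar and the plaster block where they stand.

Things in the scene. Friction and masses are not known exactly. Their poses are not given: they have to be found in the camera images.
- tray: an open grey plastic tray fixed to the table: 320 mm long (x), 200 wide (y), 52 high, walls and floor 5 mm thick (inner floor 310 x 190 mm at height 5 mm). Origin: centre of its underside. The balls start in its +x half; the -x half is empty, with room to lower the scoop in. The +x end wall (inner face at x = 155 mm) stops balls that the scoop pushes along
- jar: a loose white porcelain mill jar without lid, round, 120 mm high, 140 mm across (144 at the rim), wall 6 mm, mouth about 130 mm wide, floor 8 mm thick, about 1 kg. Origin: centre of its underside, z up
- scoop: a loose steel scoop, about 0.26 kg, flat on the table. Pan 130 mm long (x), 96 wide (y), floor 2.5 thick (1.5 in front); back wall 45 high at x = -65; 3 mm side walls 40 high up to x = 5, 22 up to x = 30, then sloping from 17 to 6 at x = 60; open front lip at x = 65. Bar handle above: see scoop_grip. Origin: centre of the underside; x to the open front, z up
- scoop_grip (a point): where to grip the scoop from above, near its centre of mass: at (-12, 0, 89) mm in the scoop's frame, same axes, mid-section of a wooden bar along x from x = -70 to 38 mm, 22 mm wide (y), 80 to 98 mm above the scoop's underside, carried by a post at the back wall; the space between bar and pan is open
- scoop_lip (a point): the middle of the scoop's front lip, at its underside: (65, 0, 0) mm in the scoop's frame, same axes. Balls held by a wall ride up over the lip when it is pushed along the floor; if one catches, 20 N or so frees it
- scoop_pan (a point): a point 18 mm above the middle of the pan: (0, 0, 18) mm in the scoop's frame; a ball lying in the pan is within 75 mm of it
- ball1: a polished grey porcelain grinding ball, 38 mm across, 70 g, slippery on tray and scoop (friction about 0.3); it rolls on a slope of more than about 10 degrees and rests on the level. Origin: its centre. It starts at rest on the tray floor
- ball2: a polished grey porcelain grinding ball, 38 mm across, 70 g, slippery on tray and scoop (friction about 0.3); it rolls on a slope of more than about 10 degrees and rests on the level. Origin: its centre. It starts at rest on the tray floor
- ball3: a polished grey porcelain grinding ball, 38 mm across, 70 g, slippery on tray and scoop (friction about 0.3); it rolls on a slope of more than about 10 degrees and rests on the level. Origin: its centre. It starts at rest on the tray floor
- ball4: a polished grey porcelain grinding ball, 38 mm across, 70 g, slippery on tray and scoop (friction about 0.3); it rolls on a slope of more than about 10 degrees and rests on the level. Origin: its centre. It starts at rest on the tray floor
- ball5: a polished grey porcelain grinding ball, 38 mm across, 70 g, slippery on tray and scoop (friction about 0.3); it rolls on a slope of more than about 10 degrees and rests on the level. Origin: its centre. It starts at rest on the tray floor
- coil_pot: bystander: a loose brown clay coil pot, 120 mm across, 84 mm high, beyond the work. Origin: centre of its underside
- glaze_jar: bystander: a loose white jar with lid, 72 mm across, 95 mm high, to the left. Origin: centre of its underside
- plaster_block: bystander: a loose pale plaster block 70 x 150 x 45 mm, beyond the work. Origin: centre of its underside
Things that resemble listed ones, but are neither listed nor needed, are in the scene too. What is shaped like the scoop but green or pink is not meant.

How it is judged:
On the way:
1. the scoop carries at least one ball, lifted clear of the tray (scoop 50 mm or more above the table) (height (world z) of scoop above 0.05 m and ((distance between ball1 and scoop_pan below 0.075 m and z of ball1 in the frame of scoop above 0.008 m) or (distance between ball2 and scoop_pan below 0.075 m and z of ball2 in the frame of scoop above 0.008 m) or (distance between ball3 and scoop_pan below 0.075 m and z of ball3 in the frame of scoop above 0.008 m) or (distance between ball4 and scoop_pan below 0.075 m and z of ball4 in the frame of scoop above 0.008 m) or (distance between ball5 and scoop_pan below 0.075 m and z of ball5 in the frame of scoop above 0.008 m))), for 0.2 s.
At the end, for the whole second after the job is handed in: At least three balls lie in the jar (below its rim); every other ball is in the jar or tray; all at rest, none in the scoop. The jar is upright (0.1 rad). The scoop stands at rest, flat on the table (tilt under 0.1 rad, underside within 6 mm of it), outside the tray ((horizontal distance between each of ball1, ball2, ball3 and jar below 0.066 m or horizontal distance between each of ball1, ball2, ball4 and jar below 0.066 m or horizontal distance between each of ball1, ball2, ball5 and jar below 0.066 m or horizontal distance between each of ball1, ball3, ball4 and jar below 0.066 m or horizontal distance between each of ball1, ball3, ball5 and jar below 0.066 m or horizontal distance between each of ball1, ball4, ball5 and jar below 0.066 m or horizontal distance between each of ball2, ball3, ball4 and jar below 0.066 m or horizontal distance between each of ball2, ball3, ball5 and jar below 0.066 m or horizontal distance between each of ball2, ball4, ball5 and jar below 0.066 m or horizontal distance between each of ball3, ball4, ball5 and jar below 0.066 m) and ((horizontal distance between ball1 and jar below 0.066 m and z of ball1 in the frame of jar between 0.005 and 0.115 m) or (x of ball1 in the frame of tray between -0.16 and 0.16 m and y of ball1 in the frame of tray between -0.1 and 0.1 m and z of ball1 in the frame of tray between 0 and 0.07 m)) and ((horizontal distance between ball2 and jar below 0.066 m and z of ball2 in the frame of jar between 0.005 and 0.115 m) or (x of ball2 in the frame of tray between -0.16 and 0.16 m and y of ball2 in the frame of tray between -0.1 and 0.1 m and z of ball2 in the frame of tray between 0 and 0.07 m)) and ((horizontal distance between ball3 and jar below 0.066 m and z of ball3 in the frame of jar between 0.005 and 0.115 m) or (x of ball3 in the frame of tray between -0.16 and 0.16 m and y of ball3 in the frame of tray between -0.1 and 0.1 m and z of ball3 in the frame of tray between 0 and 0.07 m)) and ((horizontal distance between ball4 and jar below 0.066 m and z of ball4 in the frame of jar between 0.005 and 0.115 m) or (x of ball4 in the frame of tray between -0.16 and 0.16 m and y of ball4 in the frame of tray between -0.1 and 0.1 m and z of ball4 in the frame of tray between 0 and 0.07 m)) and ((horizontal distance between ball5 and jar below 0.066 m and z of ball5 in the frame of jar between 0.005 and 0.115 m) or (x of ball5 in the frame of tray between -0.16 and 0.16 m and y of ball5 in the frame of tray between -0.1 and 0.1 m and z of ball5 in the frame of tray between 0 and 0.07 m)) and linear speed of each of ball1, ball2, ball3, ball4, ball5 below 0.03 m/s and angle between each of jar, scoop's own z axis and vertical below 0.1 rad and height (world z) of scoop between -0.005 and 0.006 m and linear speed of scoop below 0.02 m/s and (x of scoop in the frame of tray above 0.16 m or x of scoop in the frame of tray below -0.16 m or y of scoop in the frame of tray above 0.1 m or y of scoop in the frame of tray below -0.1 m)); the robot touches nothing.
It fails at once if the gripper touches a ball (contact force between any of the fingers, the arm and ball1 above 0.5 N or contact force between any of the fingers, the arm and ball2 above 0.5 N or contact force between any of the fingers, the arm and ball3 above 0.5 N or contact force between any of the fingers, the arm and ball4 above 0.5 N or contact force between any of the fingers, the arm and ball5 above 0.5 N).
It fails at once if the jar is shifted by more than 40 mm or tipped by more than 0.35 rad (distance of jar from where it was at the start of the episode above 0.04 m or angle between jar's own z axis and vertical above 0.35 rad).
It fails at once if a bystander (coil pot, glaze jar, plaster block) is shifted by more than 30 mm (distance of any of coil_pot, glaze_jar, plaster_block from where it was at the start of the episode above 0.03 m).
It also fails if it takes over 72 s, if anything falls off the work surface, if the arm or the gripper's body presses on something with over 40 N, if the wrist force passes 120 N, or if a joint passes its speed limit or range.

## Working session

There is one attempt and no reset: what is moved stays moved. The work goes in short steps, each a Python script; the robot and the scene stay as the last script left them, time stands still between calls to the robot, and variables do not carry over. Pictures are saved under pics/ and viewed, about 8 in all and at most 12, crops included, and the job is handed in when it is done.

```bash
mkdir -p pics; ls; python3 - <<'E'
from rig import *
import cv2,numpy as np,pickle
for n in("scene","top"):
    p,d=camera(n); cv2.imwrite(f"pics/{n}0.png",p[:,:,::-1]); c=camera_params(n); pickle.dump((p,d,c),open(f"{n}0.pkl","wb"))
    print(n,c["K"],c["dist"],c["position"],c["rotation"])
print(camera_params("wrist")["tool_from_camera"]); print(sense())
E
```

```text
pics
scene [[493.65327771   0.         321.99123498]
 [  0.         493.65327771 198.33151881]
 [  0.           0.           1.        ]] [-0.07678398  0.          0.          0.          0.        ] [1.15389664 0.06153195 1.10880402] [[ 0.00810348  0.85851998 -0.51271608]
 [ 0.99992617 -0.00231391  0.01192929]
 [ 0.00905515 -0.51277489 -0.85847534]]
top [[479.75333079   0.         319.75898981]
 [  0.         479.75333079 200.04936337]
 [  0.           0.           1.        ]] [-0.05615233  0.          0.          0.          0.        ] [0.43989588 0.09264087 1.22991178] [[-0.0190918  -0.99706688  0.07411579]
 [-0.99980962  0.01933778  0.00260264]
 [-0.00402824 -0.07405199 -0.99724625]]
[[-9.27281288e-05 -2.81652832e-01  9.59516375e-01 -1.17672797e-01]
 [-9.72046046e-04 -9.59515900e-01 -2.81652787e-01  7.03981808e-02]
 [ 9.99999523e-01 -9.58811234e-04 -1.84805408e-04  5.58156882e-04]
 [ 0.00000000e+00  0.00000000e+00  0.00000000e+00  1.00000000e+00]]
{'time_s': 0.1, 'joint_pos': array([ 1.203139  ,  0.46936513, -0.04861175,  1.53355089,  0.02410144,
        1.14100132, -0.0822609 ]), 'qd': array([ 1.02340546e-03, -3.98907736e-03, -9.76624824e-04, -1.74328138e-03,
        4.22020046e-05,  8.30965422e-04,  6.73014420e-04]), 'joint_efforts': array([ 1.29254295e-04, -5.11515498e+01, -4.73449391e-02, -2.38391626e+01,
        1.07195889e-02,  4.31281660e-03,  1.15006415e-05]), 'position': array([ 0.22418043, -0.63618619,  0.25537343]), 'tcp_rot': array([[-6.28153951e-04,  9.43140688e-01,  3.32393214e-01],
       [ 1.62164743e-03,  3.32393803e-01, -9.43139295e-01],
       [-9.99998488e-01, -5.34120730e-05, -1.73823616e-03]]), 'wrist_force': array([ 0.32720902,  0.79945897, -1.30529054]), 'ft_torque': array([ 0.02131648,  0.01753543, -0.01668727]), 'finger_gap': 0.08510330459797848}
```

View pics/top0.png

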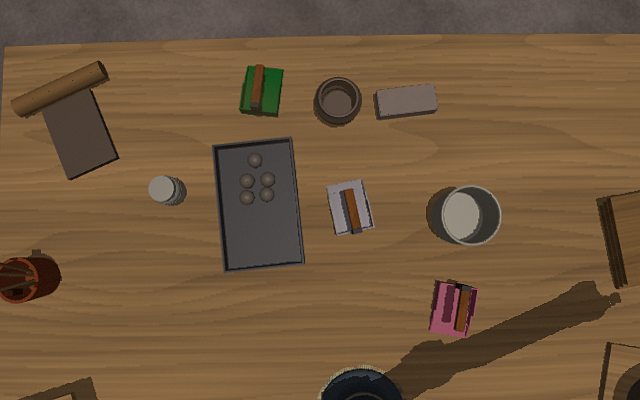

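View pics/scene0.png

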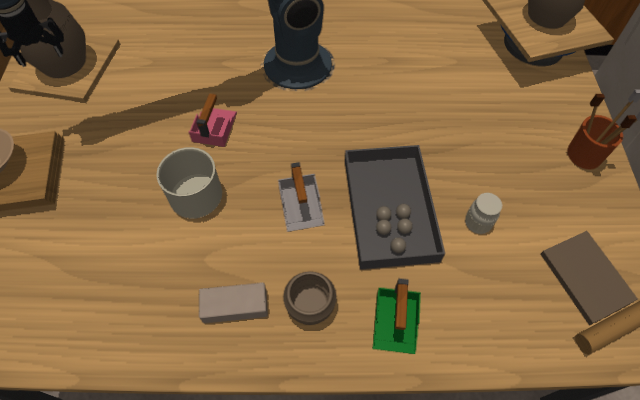

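Candidates for the scoop: grey at top (350,207), green at (262,90), pink at (453,308). The grey one fits "metal". I'll confirm it, and its front direction, in an enlarged crop while measuring.

```bash
cat > h.py <<'E'
import numpy as np,cv2,pickle
def cloud(d,c,R=None,t=None):
    h,w=d.shape; u,v=np.meshgrid(np.arange(w),np.arange(h))
    n=cv2.undistortPoints(np.stack([u,v],-1).reshape(-1,1,2).astype(float),c["K"],np.array(c["dist"])).reshape(h,w,2)
    P=np.dstack([n*d[...,None],d])
    R=c["rotation"] if R is None else R; t=c["position"] if t is None else t
    W=P@np.array(R).T+np.array(t); W[d<=0]=np.nan; return W
E
python3 - <<'E'
from h import *
out=[]
for n,(x0,x1,y0,y1) in {"top":(310,390,165,245),"scene":(265,345,155,235)}.items():
    p,d,c=pickle.load(open(n+"0.pkl","rb")); out.append(cv2.resize(p[y0:y1,x0:x1],(400,400),interpolation=2)[:,:,::-1])
    W=cloud(d,c); X,Y,Z=W[...,0],W[...,1],W[...,2]
    hsv=cv2.cvtColor(p,cv2.COLOR_RGB2HSV)
    def rect(m,name):
        pts=W[m][:,:2].astype(np.float32); k=cv2.minAreaRect(pts); print(n,name,len(pts),"c",np.round(k[0],4),"size",np.round(k[1],4),"ang",round(k[2],2),"z",np.round(np.percentile(W[m][:,2],[2,50,98]),4)); 
    roi=lambda a,b,e,f:(X>a)&(X<b)&(Y>e)&(Y<f)
    print("table z",np.nanmedian(Z[roi(.5,.6,-.3,-.1)]) if 0 else np.nanmedian(Z[roi(.3,.35,.0,.2)]))
    rect(roi(.2,.8,.12,.40)&(Z>.042)&(Z<.06),"tray rim")
    s=roi(.38,.6,-.05,.12)
    rect(s&(Z>.088)&(Z<.105),"bar"); rect(s&(Z>.012)&(Z<.06),"pan walls"); rect(s&(Z>.03)&(Z<.06),"high walls")
    rect(roi(.3,.6,-.42,-.12)&(Z>.112)&(Z<.13),"jar rim")
    b=roi(.42,.62,.16,.36)&(Z>.033)&(Z<.05)
    k,l=cv2.connectedComponents(b.astype(np.uint8))
    for i in range(1,k):
        q=W[l==i]
        if 5<len(q)<400:
            t=q[q[:,2]>np.nanmax(q[:,2])-.006]; print("ball",len(q),q[:,:2].mean(0).round(4),t.mean(0).round(4),q[:,2].max().round(4))
    for nm,r in {"pot":(.62,.8,-.02,.15),"block":(.6,.85,-.2,-.04),"glaze":(.4,.6,.4,.55)}.items(): rect(roi(*r)&(Z>.03)&(Z<.12),nm)
cv2.imwrite("pics/crop.png",np.hstack(out))
E
```

```text
table z -0.00017020435195624906
top tray rim 1162 c [0.5676 0.2548] size [0.4111 0.1994] ang 5.08 z [0.0423 0.0507 0.0559]
top bar 427 c [0.4962 0.0188] size [0.107  0.0223] ang 11.23 z [0.0921 0.0971 0.1017]
top pan walls 177 c [0.5017 0.0198] size [0.1087 0.0965] ang 11.29 z [0.0129 0.0378 0.0473]
top high walls 115 c [0.4826 0.016 ] size [0.0697 0.0965] ang 10.99 z [0.032  0.0406 0.048 ]
top jar rim 588 c [ 0.4813 -0.2569] size [0.1403 0.1396] ang 49.92 z [0.1125 0.1184 0.1228]
ball 50 [0.5896 0.3516] [0.5873 0.3521 0.0477] 0.0499
ball 130 [0.5842 0.2276] [0.585  0.2281 0.0423] 0.046
ball 126 [0.5816 0.2799] [0.5828 0.2813 0.0421] 0.046
ball 128 [0.546 0.23 ] [0.5457 0.2296 0.0429] 0.047
ball 133 [0.539  0.2805] [0.5388 0.2811 0.0416] 0.045
ball 90 [0.487 0.342] [0.4856 0.3423 0.0474] 0.0499
top pot 683 c [0.7582 0.0467] size [0.1174 0.0831] ang 89.76 z [0.0341 0.0701 0.0859]
top block 1629 c [ 0.779  -0.1285] size [0.0719 0.1494] ang 6.07 z [0.0348 0.0436 0.0485]
top glaze 839 c [0.5583 0.4725] size [0.0696 0.0668] ang 19.98 z [0.0355 0.093  0.0989]
table z 0.0002888780186909301

[... 303 characters left out ...]
  0.0161] size [0.0739 0.0939] ang 11.76 z [0.0309 0.0393 0.0482]
scene jar rim 537 c [ 0.4838 -0.2551] size [0.1442 0.1414] ang 22.06 z [0.1124 0.118  0.1226]
ball 154 [0.5243 0.3464] [0.5254 0.3467 0.0472] 0.05
ball 119 [0.5474 0.279 ] [0.545  0.2789 0.0428] 0.0464
ball 122 [0.5537 0.2288] [0.554  0.2287 0.0429] 0.0466
ball 122 [0.5893 0.2797] [0.5866 0.2781 0.0428] 0.0468
ball 119 [0.5914 0.2262] [0.5897 0.227  0.0422] 0.0464
scene pot 731 c [0.7621 0.0463] size [0.0753 0.1137] ang 0.27 z [0.0307 0.0665 0.0859]
scene block 2051 c [ 0.7817 -0.1279] size [0.0725 0.1495] ang 6.24 z [0.0343 0.0442 0.0484]
scene glaze 945 c [0.5673 0.4741] size [0.0664 0.07  ] ang 3.37 z [0.0333 0.092  0.0991]
```

View pics/crop.png

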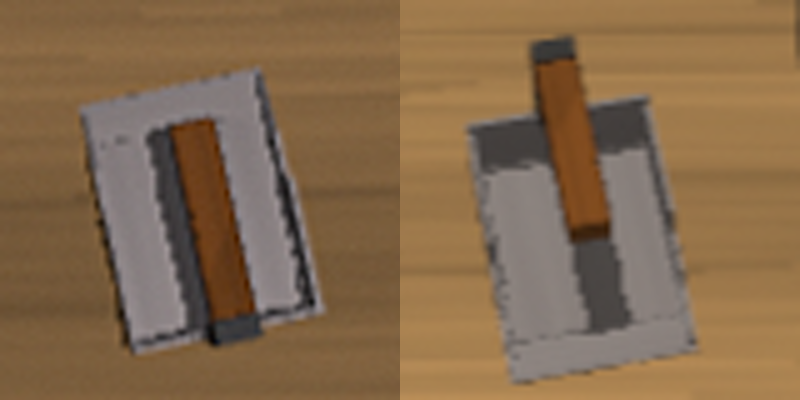

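The crop confirms the grey steel scoop with a brown bar. The post is at the near (robot) end and the open lip faces +x, at a yaw of about 11°. Next I'll fit the tray and plan poses.

```bash
cat >> h.py <<'E'
from scipy.spatial.transform import Rotation as Ro
def Rs(yaw,pitch): return Ro.from_euler("ZY",[yaw,pitch],degrees=True).as_matrix()
GZ=.097
def tool(org,yaw,pitch,flip):
    R=Rs(yaw,pitch); x=-R[:,2]; z=flip*R[:,1]
    return np.array(org)+R@[-.012,0,GZ], np.stack([x,np.cross(z,x),z],1)
def tool_lip(lip,yaw,pitch,flip):
    return tool(np.array(lip)-Rs(yaw,pitch)@[.065,0,0],yaw,pitch,flip)
E
python3 - <<'E'
from h import *
from rig import *
for n in("top","scene"):
    p,d,c=pickle.load(open(n+"0.pkl","rb")); W=cloud(d,c); X,Y,Z=W[...,0],W[...,1],W[...,2]
    m=((X>.3)&(X<.68)&(Y>.12)&(Y<.4)&(Z>.045)&(Z<.056)).astype(np.uint8)
    k,l,s,_=cv2.connectedComponentsWithStats(cv2.morphologyEx(m,cv2.MORPH_CLOSE,np.ones((5,5)))); i=1+s[1:,4].argmax()
    q=W[(l==i)&(m>0)][:,:2].astype(np.float32); r=cv2.minAreaRect(q); print(n,r,cv2.boxPoints(r).round(3).tolist())
    t=np.array([r[0][0],r[0][1]]); a=np.radians(5); R=np.array([[np.cos(a),-np.sin(a)],[np.sin(a),np.cos(a)]])
    b=((X>.5)&(X<.68)&(Y>.19)&(Y<.32)&(Z>.03)&(Z<.047)).astype(np.uint8); k,l=cv2.connectedComponents(b)
    for i in range(1,k):
        q=W[l==i]
        if len(q)>60: print(q[:,:2].mean(0).round(4),"tray:",((q[:,:2].mean(0)-t)@R).round(4))
q0=sense()["joint_pos"]
print("grasp",[np.round(inverse_kinematics(*tool([.5135,.0217,0],10.8,0,f)),2) if inverse_kinematics(*tool([.5135,.0217,0],10.8,0,f)) is not None else None for f in(1,-1)])
J=np.array([.4825,-.256,0])
for f in(1,-1):
  print(f,"tray",[None if (q:=inverse_kinematics(*tool([x,.255,z],5,p,f))) is None else np.round(q,2) for x,z,p in((.43,.15,0),(.43,.005,2),(.585,.005,2),(.585,.2,-15))])
  for yaw in range(-180,180,30):
    u=np.array([np.cos(np.radians(yaw)),np.sin(np.radians(yaw)),0]); lip=J-.03*u+[0,0,.128]
    r=[inverse_kinematics(*tool_lip(lip,yaw,p,f)) for p in(-15,0,20,40,55)]
    if all(v is not None for v in r): print("dump",f,yaw,np.round(r[0],1),np.round(r[-1],1))
E
```

```text
top ((0.5215184688568115, 0.2506856918334961), (0.31849002838134766, 0.19941586256027222), 5.075742244720459) [[0.3540000021457672, 0.335999995470047], [0.3720000088214874, 0.13699999451637268], [0.6890000104904175, 0.16500000655651093], [0.6710000038146973, 0.36399999260902405]]
[0.6752 0.2634] tray: [ 0.1542 -0.0007]
[0.6337 0.2595] tray: [ 0.1125 -0.001 ]
[0.584  0.2274] tray: [ 0.0602 -0.0287]
[0.5813 0.28  ] tray: [0.0621 0.024 ]
[0.5461 0.23  ] tray: [ 0.0227 -0.0227]
[0.5388 0.2805] tray: [0.0198 0.0282]
scene ((0.5243958830833435, 0.25031134486198425), (0.324339359998703, 0.2030237466096878), 5.209371089935303) [[0.3540000021457672, 0.3370000123977661], [0.3720000088214874, 0.1340000033378601], [0.6949999928474426, 0.164000004529953], [0.6769999861717224, 0.3659999966621399]]
[0.5484 0.2795] tray: [0.0264 0.027 ]
[0.5741 0.2279] tray: [ 0.0476 -0.0267]
[0.5904 0.2788] tray: [0.0682 0.0226]
[0.6426 0.2585] tray: [ 0.1185 -0.0021]
grasp [array([ 0.56,  0.56, -0.88,  2.05,  0.61,  0.81,  1.08]), array([ 0.26,  0.45, -0.48,  2.06,  0.31,  0.7 , -1.8 ])]
1 tray [array([ 0.35,  0.4
[... 1201 characters left out ...]
9 -1.   1.4 -2.3]
dump -1 -90 [ 0.9  0.5 -1.2  2.   0.8  1.1  2.5] [ 0.6  0.6  0.2  1.6 -0.7  1.7 -2.1]
dump -1 -60 [-1.   0.1  1.2  2.3  0.2  0.7 -2.5] [ 0.5  0.7  0.2  1.4 -0.4  1.9 -1.9]
dump -1 0 [ 0.9  0.1 -0.3  2.2 -0.2  0.6 -0.8] [ 0.3  0.7 -0.   1.4  0.3  1.9 -1.3]
dump -1 30 [ 1.   0.2 -0.3  2.1 -0.3  0.8 -0.1] [ 0.2  0.6 -0.1  1.6  0.6  1.8 -1.1]
dump -1 60 [ 1.1  0.4 -0.4  1.8 -0.1  1.   0.3] [ 0.2  0.5 -0.3  1.8  0.9  1.6 -0.9]
dump -1 90 [ 1.   0.6 -0.5  1.6  0.   1.2  0.6] [ 0.3  0.4 -0.4  2.1  1.2  1.3 -0.8]
dump -1 120 [ 0.9  0.7 -0.5  1.4  0.2  1.3  0.9] [ 0.5  0.2 -0.5  2.3  1.6  0.9 -0.7]
dump -1 150 [ 0.8  0.7 -0.6  1.4  0.3  1.4  1.2] [ 1.1  0.1 -0.8  2.4  2.5  0.4 -1. ]
```

```bash
cat >> h.py <<'E'
TY=5.1; TC=np.array([.5225,.2505,0]); TX=Rs(TY,0)
def tr(x,y,z): return TC+TX@[x,y,z]
E
python3 - <<'E'
from h import *
from rig import *
o=[.5135,.0217,0]
p,R=tool(o,10.8,0,1)
movep(p+[0,0,.1],R); move_l(p,feed=.1,until_force=8); print(sense()["position"]-p)
command_gripper(.015,110); s=sense(); print(s["finger_gap"],s["wrist_force"],s["time_s"])
move_l(p+[0,0,.12],feed=.15)
print(sense()["wrist_force"],sense()["finger_gap"])
p2,R2=tool(tr(-.074,0,.12),TY,0,1); move_l(p2,R2,feed=.2); p3,R3=tool(tr(-.074,0,.09),TY,0,1); move_l(p3,R3)
sleep(.2); s=sense(); print(s["wrist_force"],s["time_s"],s["position"]-p3)
for n in("top","scene"):
    q,d=camera(n); pickle.dump((q,d,camera_params(n)),open(n+"1.pkl","wb")); im=q[100:300,180:380] if n=="top" else q[90:290,290:490]
    cv2.imwrite(f"pics/{n}1.png",im[:,:,::-1])
a=[cv2.imread(f"pics/{n}1.png") for n in("top","scene")]; cv2.imwrite("pics/a1.png",cv2.resize(np.hstack(a),None,fx=2,fy=2))
E
```

```text
[0.0005075  0.00015196 0.00055498]
0.020508490346388544 [ 0.70137556 -0.81434149  3.30348498] 4.3917
[-0.77116793  0.04291648 -1.96241497] 0.020274113957776
[ 1.19098737  1.61301526 -2.76335421] 7.2083 [0.00051837 0.00029343 0.00087528]
```

View pics/a1.png

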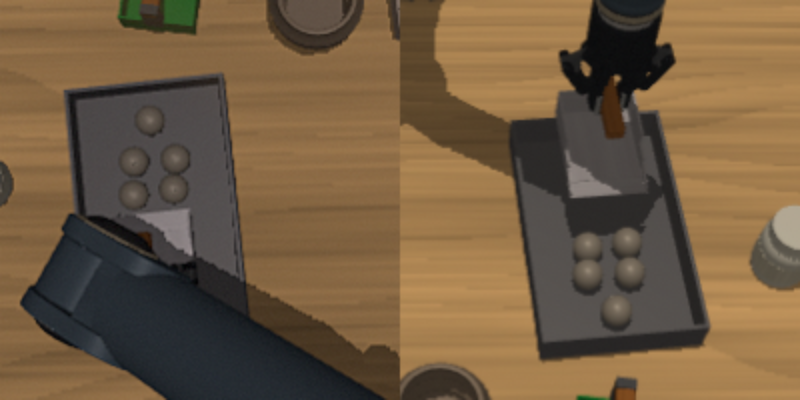

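The scoop is held level over the empty half. The balls, at right-hand (587,247), (627,242), (587,275), (629,272) and (617,312), are lined up in front of the lip. Next: lower and push.

```bash
python3 - <<'E'
from h import *
from rig import *
def lipx():
    s=sense(); org=s["position"]-Rs(TY,2)@[-.012,0,GZ]; lip=org+Rs(TY,2)@[.065,0,0]; return (TX.T@(lip-TC)).round(4), s["wrist_force"].round(1), round(s["time_s"],2)
p,R=tool(tr(-.074,0,.03),TY,2,1); move_l(p,R,feed=.1); print(lipx())
p1,_=tool(tr(-.074,0,-.004),TY,2,1); print(move_l(p1,feed=.03,until_force=5),lipx())
z=sense()["position"][2]
tgt=sense()["position"]+TX@[.100,0,0]; tgt[2]=z
print(move_l(tgt,feed=.06,until_force=25),lipx())
l=lipx()[0][0]; tgt=sense()["position"]+TX@[max(.152-l,0),0,0]; tgt[2]=z
print(move_l(tgt,feed=.05,until_force=30),lipx())
for n in("top","scene"):
    q,d=camera(n); im=q[100:300,180:380] if n=="top" else q[90:290,290:490]
    cv2.imwrite(f"pics/{n}2.png",im[:,:,::-1])
a=[cv2.imread(f"pics/{n}2.png") for n in("top","scene")]; cv2.imwrite("pics/a2.png",cv2.resize(np.hstack(a),None,fx=2,fy=2))
E
```

```text
(array([-0.0089,  0.0005,  0.0279]), array([-0.2,  0.6, -1.9]), 8.06)
True (array([-0.0089,  0.0002,  0.0039]), array([-0.5, -0.3,  5.3]), 8.84)
False (array([0.0906, 0.0011, 0.0045]), array([-3. , -0.8,  6.7]), 10.68)
False (array([0.1515, 0.002 , 0.0045]), array([-3.1, -0.2,  5. ]), 12.04)
```

View pics/a2.png

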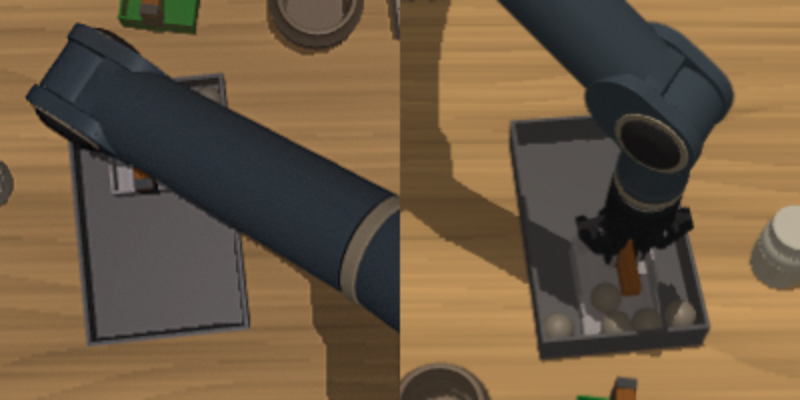

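The arm shows about three balls in the pan (605,297), (615,322), (645,320). Two went to the corners (558,327) and (682,313). I'll tilt back and lift.

```bash
python3 - <<'E'
from h import *
from rig import *
s=sense(); R0=Rs(TY,2); org=s["position"]-R0@[-.012,0,GZ]
tail=org+R0@[-.065,0,0]; print((TX.T@(tail-TC)).round(4))
for a in(-3,-8,-13,-17):
    R=Rs(TY,a); move_l(*tool(tail-R@[-.065,0,0],TY,a,1),feed=.05)
p=sense()["position"]; move_l(p+TX@[-.01,0,.13],feed=.12); sleep(.2)
s=sense(); print(s["wrist_force"],s["time_s"],s["finger_gap"])
a=[]
for n in("top","scene"):
    q,d=camera(n); im=q[100:300,180:380] if n=="top" else q[90:290,290:490]
    a.append(im[:,:,::-1])
cv2.imwrite("pics/a3.png",cv2.resize(np.hstack(a),None,fx=2,fy=2))
E
```

```text
[0.0217 0.002  0.009 ]
[-0.47222304 -0.26766706 -5.51159413] 14.925 0.020005806546015206
```

View pics/a3.png

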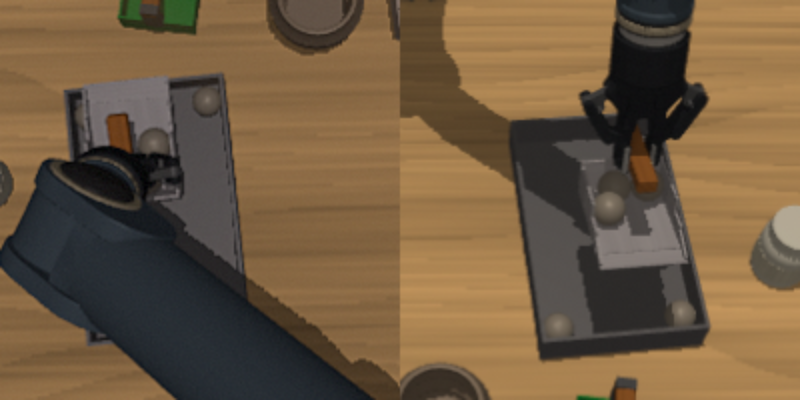

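There are two balls in the pan at (611,185) and (609,208), and one behind the bar at (648,188). The other two are in the tray at (558,327) and (682,313), so all five are accounted for. Next: carry and tip.

```bash
python3 - <<'E'
from h import *
from rig import *
move_l(*tool([.50,.16,.19],-35,-17,1),feed=.12)
move_l(*tool([.49,-.02,.19],-75,-17,1),feed=.12)
J=np.array([.4825,-.256,0]); L=lambda z,back=.03:J+[0,back,z]
move_l(*tool_lip(L(.18,.06),-90,-17,1),feed=.12)
a=[]
for n in("top","scene"):
    q,d=camera(n); im=q[120:320,360:560] if n=="top" else q[90:290,110:310]
    a.append(im[:,:,::-1])
cv2.imwrite("pics/a4.png",cv2.resize(np.hstack(a),None,fx=2,fy=2))
s=sense(); print(s["wrist_force"],s["time_s"],s["finger_gap"])
E
```

```text
[ 0.27224557 -0.23234774 -4.8574047 ] 18.9167 0.020451978901581378
```

View pics/a4.png

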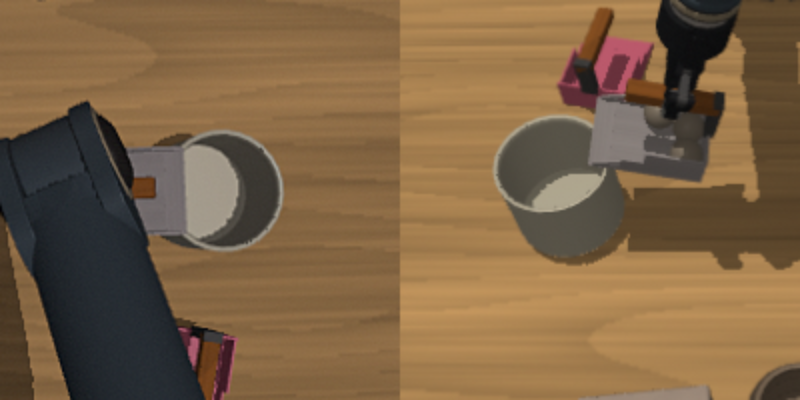

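The balls are at the back of the pan and the lip is centred over the near rim. Tipping now.

```bash
python3 - <<'E'
from h import *
from rig import *
J=np.array([.4825,-.256,0]); L=lambda z,back:J+[0,back,z]
for z,b,a in((.165,.035,-10),(.15,.03,0),(.142,.03,8),(.138,.03,14),(.136,.03,20)): move_l(*tool_lip(L(z,b),-90,a,1),feed=.08)
sleep(.4)
for a in(27,34,42,50): move_l(*tool_lip(L(.136,.03),-90,a,1),feed=.1)
sleep(.8); s=sense(); print(s["wrist_force"],s["time_s"])
for a in(35,15,0): move_l(*tool_lip(L(.15,.035),-90,a,1),feed=.15)
move_l(*tool([.49,-.02,.17],-60,0,1),feed=.2)
a=[]
for n in("top","scene"):
    q,d=camera(n); pickle.dump((q,d,camera_params(n)),open(n+"5.pkl","wb"))
    im=q[100:300,200:520] if n=="top" else q[60:260,140:460]
    a.append(im[:,:,::-1])
cv2.imwrite("pics/a5.png",cv2.resize(np.vstack(a),(640,800))[:,:] if 0 else cv2.resize(np.hstack(a),(800,250)))
s=sense(); print(s["wrist_force"],s["time_s"],s["finger_gap"])
E
```

```text
[-0.31188192 -1.15961722 -2.37486911] 23.3
[-0.55667104 -0.11495117 -2.27552535] 25.575 0.020294893911199378
```

View pics/a5.png

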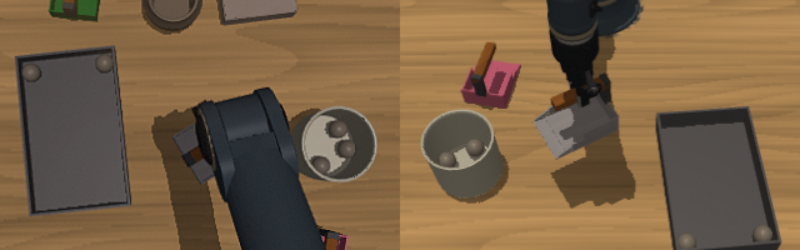

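Three balls are in the jar at (340,129), (345,148), (321,165), two are in the tray, and the scoop is empty. Setting it down where it came from.

```bash
python3 - <<'E'
from h import *
from rig import *
o=[.5,.02,0]
p,R=tool(o,-10,0,1); move_l(p+[0,0,.06],R,feed=.2)
print(move_l(p-[0,0,.004],feed=.03,until_force=4),sense()["position"]-p)
command_gripper(.06); sleep(.3)
q=sense()["position"]; move_l(q+[0,0,.15],feed=.15); 
move_l(q+[-.05,-.12,.25],feed=.25) if inverse_kinematics(q+[-.05,-.12,.25],R) is not None else None
sleep(.3); a=[]
for n in("top","scene"):
    g,d=camera(n); W=cloud(d,camera_params(n)); X,Y,Z=W[...,0],W[...,1],W[...,2]
    k=(X>.38)&(X<.62)&(Y>-.06)&(Y<.11)
    for lo,hi in((.088,.105),(.03,.055)):
        m=k&(Z>lo)&(Z<hi); print(n,m.sum(),W[m].mean(0).round(4) if m.any() else "")
        if m.sum()>40: A=np.c_[W[m][:,:2]-W[m][:,:2].mean(0),np.ones(m.sum())]; print("slope",np.linalg.lstsq(A,W[m][:,2],rcond=None)[0].round(3))
    m=(X>.3)&(X<.6)&(Y>-.42)&(Y<-.12)&(Z>.112)&(Z<.13)
    print("jar",cv2.minAreaRect(W[m][:,:2].astype(np.float32))[:2])
    im=g[100:300,200:520] if n=="top" else g[110:310,140:460]
    a.append(im[:,:,::-1])
cv2.imwrite("pics/a6.png",cv2.resize(np.hstack(a),(800,250)))
s=sense(); print(s["wrist_force"],s["time_s"],s["position"])
E
```

```text
True [-9.12804684e-06 -2.98904238e-04  9.62427770e-05]
top 426 [0.4815 0.0243 0.0974]
slope [-0.023  0.008  0.097]
top 114 [0.4587 0.0256 0.0406]
slope [-0.076  0.032  0.041]
jar ((0.5317800045013428, -0.2604648172855377), (0.12471393495798111, 0.03930283710360527))
scene 341 [0.4898 0.0236 0.0972]
slope [-0.029 -0.084  0.097]
scene 188 [0.4549 0.0304 0.039 ]
slope [-0.015  0.002  0.039]
jar ((0.4840008616447449, -0.2555340826511383), (0.1417718231678009, 0.14120841026306152))
[-0.41622075  0.17315516  0.54743952] 31.5 [ 0.43704602 -0.09789186  0.345846  ]
```

View pics/a6.png

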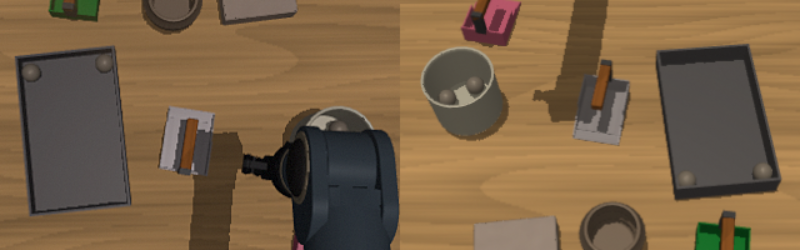

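The scoop stands flat, empty and released. The bar is at 97 mm as expected and the jar hasn't moved. The arm is clear, with two balls in the tray and the rest in the jar.

```bash
python3 -c "
from rig import *
print(finish_job())"
```

```text
the job is handed in; nothing more can be done
None
```

I scooped three balls in one pass, tipped them into the mill jar, set the empty scoop back on the table and handed the job in at about 31.5 s of the 72 s limit. The hand-in reported no verdict.

- **Balls:** the picture after tipping shows three in the jar and two in the tray's +x corners. In the final pictures the arm hid part of the jar from above and only two of the three were visible.
- **Scoop:** it is empty and released, with the bar at 97 mm, as it should be when flat. One slope fit on the bar read 0.084 across its narrow width. I took this as noise, since the other camera's fit gave 0.008.
- **Jar:** the scene camera puts it at (0.484, -0.256), unmoved to within 1 mm. The top camera's jar fit failed because the arm blocked its view.
- **Bystanders:** the clay pot and plaster block stood in place in the last pictures. The lidded jar was outside those crops, and I did not measure any of the three again.

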